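Put the mixed-up airbrush paints back in their own cups

ROBOT

A 7-joint arm with a two-finger parallel gripper is mounted at the origin on the work surface. World frame = base frame: x ahead of the robot, y to its left, z up, the work surface at z = 0. Lengths are in m, angles in rad, forces in N, time in s.
With the tool pointing down it reaches from about 0.425 to 0.875 m from the base axis. Payload 4.7 kg.
Tool frame: the origin (TCP) lies between the finger pads; the fingertips stand 22 mm ahead of it and the grasp point (between the pads) lies 3 mm ahead of it; z points along the fingers, y is the line along which they close (so a half turn about z gives the same grasp; the last joint's range is limited). The gripper opens to 87 mm and grips with 3 to 60 N. Pads are 19 mm wide; open, the fingers measure 117 mm over their backs; the gripper's body (75 mm by 190 mm) begins 51 mm behind the grasp point.
Start: joints at [1.278, 0.321, -0.07, 1.45, 0.023, 1.371, -0.057], TCP at [0.196, -0.62, 0.245] pointing down, gripper open.
Joint ranges: [-2.86, 2.86], [-0.3, 2.09], [-1.38, 1.24], [0.06, 2.45], [-1.56, 4.7], [0.09, 2.05], [-2.69, 2.69]. Speed limits (rad/s): [2.57, 2.57, 3.14, 3.14, 3.14, 3.14, 3.14].

INTERFACE

Orientations are given as a rotation vector (axis times angle).
In Python, from bench import ctrl gives the robot as it stands. The module is installed in compiled form; this text tells all that it offers.
- The arm moves only by the tool send_rows, never from a script. Its argument "motion" is a list of rows, each an object with "claw": the opening, from -1 (shut) to 1 (fully open); "slide": the shift along the tool's x, y, z in mm, a list of three; "delta_rot": the turn, a rotation vector about the tool's x, y, z in rad, a list of three. In form: [{"claw": claw, "slide": [x, y, z], "delta_rot": [ax, ay, az]}, ...]. A call has 1 to 5 rows; each row is the pose to reach, as a shift and turn from the pose commanded when the call began, along the tool's axes at that moment; what a row does not reach only later rows make up. A row lasts 1/10 s, in which the tool goes at most 50 mm and 8.59 degrees, less where a joint would pass 70% of its speed; a pose out of reach is approached as far as the arm can. A call with a gripper value outside its range is refused whole. The fingers move at their own pace and stop on an object; "grip_force" is the grip in N (left out, the last holds). Time passes only in rows, so rows that repeat a pose let the fingers close. It gives the time, the measured TCP pose, the force, the opening and the grip force at its end, in the units of the state.
- ctrl.get_state(): the state, without advancing time (a new reading comes with each control period).
- ctrl.get_image(name): name is "scene" or "top" or "wrist"; returns a dict with "color" (400x640x3 uint8, blue, green, red), "fx", "fy", "cx", "cy" (pixels), "pose" (4x4, takes a point from camera to world coordinates). Camera axes: x right, y down, z forward; pixel columns grow to the right and rows downward; lengths in m; the calibration is good to about 2 mm. A picture is of the moment at which its call begins. There is no depth.
- ctrl.close_job(): hands the job in; it is judged then, once.
The state is a dict: "time": time; "joint_positions": joint angles; "qd": joint speeds; "joint_torque": joint torques, N m; "position": TCP position; "tool_rot": TCP orientation; "ft_force": force on the tool from outside, world axes, zero at the start; "torque": the same for the moment, N m; "grip_width": opening from 0.0 (shut) to 1.0 (fully open); "grip_force": force on a finger pad.
Only numpy, scipy, OpenCV 4.12 (cv2) and the standard library are available. Lean on these libraries where they do the work, as an engineer would, in place of code of your own. Each camera call takes 0.05 s, during which the arm holds its last target. There are 200 camera calls.

TASK

The four paint bottles on the stand have been put back in the wrong cups: swap them round, with the empty grey cup as a free place on the way, until each bottle stands in the cup of its own colour. Keep the bottles upright and set them down rather than dropping them, since the nozzles leak, and do not push the cleaning pot with the airbrush about.

Things in the scene. Friction and masses are not known exactly. Their poses are not given: they have to be found in the camera images.
- bottle_red: Loose red dropper bottle (0.06 to 0.11 kg), upright in a cup of another colour. Straight round red body 38 mm in diameter from 0 to 66 mm above its underside (white label from 18 to 44 mm), shoulder to 73 mm, red cap 26 mm in diameter to 87 mm, thin white nozzle to 104 mm. Origin: centre of the underside; z up the bottle. Can be gripped round body or cap.
- bottle_yellow: Loose yellow dropper bottle (0.06 to 0.11 kg), upright in a cup of another colour. Straight round yellow body 38 mm in diameter from 0 to 66 mm above its underside (white label from 18 to 44 mm), shoulder to 73 mm, yellow cap 26 mm in diameter to 87 mm, thin white nozzle to 104 mm. Origin: centre of the underside; z up the bottle. Can be gripped round body or cap.
- bottle_blue: Loose blue dropper bottle (0.06 to 0.11 kg), upright in a cup of another colour. Straight round blue body 38 mm in diameter from 0 to 66 mm above its underside (white label from 18 to 44 mm), shoulder to 73 mm, blue cap 26 mm in diameter to 87 mm, thin white nozzle to 104 mm. Origin: centre of the underside; z up the bottle. Can be gripped round body or cap.
- bottle_green: Loose green dropper bottle (0.06 to 0.11 kg), upright in a cup of another colour. Straight round green body 38 mm in diameter from 0 to 66 mm above its underside (white label from 18 to 44 mm), shoulder to 73 mm, green cap 26 mm in diameter to 87 mm, thin white nozzle to 104 mm. Origin: centre of the underside; z up the bottle. Can be gripped round body or cap.
- cup_red: Fixed red round drip cup on the bottle stand, the place of the red bottle. 68 mm outside, 58 mm inside diameter; rim 14 mm and inner floor 4 mm above its origin, the centre of its underside, which lies on the stand's 10 mm thick board; z is up. A bottle stands on the floor with 10 mm to spare all round.
- cup_yellow: Fixed yellow round drip cup on the bottle stand, the place of the yellow bottle. 68 mm outside, 58 mm inside diameter; rim 14 mm and inner floor 4 mm above its origin, the centre of its underside, which lies on the stand's 10 mm thick board; z is up. A bottle stands on the floor with 10 mm to spare all round.
- cup_blue: Fixed blue round drip cup on the bottle stand, the place of the blue bottle. 68 mm outside, 58 mm inside diameter; rim 14 mm and inner floor 4 mm above its origin, the centre of its underside, which lies on the stand's 10 mm thick board; z is up. A bottle stands on the floor with 10 mm to spare all round.
- cup_green: Fixed green round drip cup on the bottle stand, the place of the green bottle. 68 mm outside, 58 mm inside diameter; rim 14 mm and inner floor 4 mm above its origin, the centre of its underside, which lies on the stand's 10 mm thick board; z is up. A bottle stands on the floor with 10 mm to spare all round.
- cup_spare: Fixed grey drip cup of the same shape as the coloured ones, empty at the start: the free place. Origin: centre of its underside. The five cups stand on a 176 x 272 mm plywood board in rows of three and two, neighbours 84 mm apart centre to centre; which is where, and how the board lies, varies.
- spray_pot: Bystander, loose: black pot 96 mm wide, 93 mm high, left or right of the board, 150 mm or more from any cup centre; its steel airbrush slants away from the robot (x) to 160 mm high, 130 mm out. Origin: centre of underside. Unlisted, over 125 mm from any cup: white-lidded tub (78 wide, 64 high) on the other side, square orange-capped bottle (46 wide, 130 high) beyond.

How it is judged:
By the outcome, as a careful person would: the job done as asked, in the order asked, and still so for the second after the job is handed in, with the robot touching nothing.
It also fails if it takes over 112 s, if anything falls off the work surface, if the arm or the gripper's body presses on something with over 40 N, if the wrist force passes 120 N, or if a joint passes its speed limit or range.

## Working session

There is one attempt and no reset: what is moved stays moved. The work goes in short steps, Python scripts to look and compute and a tool call to move; the robot and the scene stay as the last step left them, time stands still between calls to the robot, and variables do not carry over. Pictures are saved under pics/ and viewed, at most 14 in all, crops included, and the job is handed in when it is done.

Besides the shell and the picture viewer there is one more tool, called after "Call:" by a JSON object that holds its "method" and its "body". send_rows: Moves the arm, as the interface text tells. Its arguments: {"type":"object","properties":{"motion":{"type":"array","items":{"type":"object","properties":{"claw":{"type":"number"},"slide":{"type":"array","items":{"type":"number"}},"delta_rot":{"type":"array","items":{"type":"number"}}}}},"grip_force":{"type":"number"}},"required":["motion"]}

```bash
mkdir -p pics; python3 - <<'E'
from bench import ctrl
import cv2,pickle
for n in("scene","top"):
    d=ctrl.get_image(n); cv2.imwrite(f"pics/{n}0.png",d["color"]); pickle.dump(d,open(n+".pkl","wb"))
    print(n,d["fx"],d["cx"],d["cy"],d["pose"].round(3).tolist())
print(ctrl.get_state())
E
```

```text
scene 473.8685313289044 321.7228602646593 200.85354547937882 [[-0.671, 0.453, -0.587, 1.159], [0.742, 0.4, -0.539, 0.56], [-0.009, -0.797, -0.605, 0.65], [0.0, 0.0, 0.0, 1.0]]
top 413.72780245480317 319.53443002898877 201.6113669372303 [[-0.076, -0.975, 0.209, 0.344], [-0.997, 0.074, -0.017, 0.036], [0.001, -0.21, -0.978, 1.04], [0.0, 0.0, 0.0, 1.0]]
{'time': 0.1, 'joint_positions': array([ 1.2780708 ,  0.32172247, -0.07004366,  1.45153923,  0.02261411,
        1.37081831, -0.05690759]), 'qd': array([ 1.42475557e-03, -9.75786590e-04, -2.33293906e-03, -2.62790035e-03,
       -3.38097179e-04,  1.36803251e-03, -7.57204347e-05]), 'joint_torque': array([ 1.98481735e-04, -4.92572665e+01, -4.05599149e-01, -3.13396955e+01,
       -6.41958090e-02,  3.94604774e-02,  6.51775986e-05]), 'position': array([ 0.19611053, -0.6192301 ,  0.24359461]), 'tool_rot': array([-3.10305998e+00, -4.79793470e-01,  5.94679624e-04]), 'ft_force': array([ 0.19777791,  0.22659852, -0.08266021]), 'torque': array([ 0.03856132, -0.01338711,  0.02579503]), 'grip_force': 0.0, 'grip_width': 1.0012725259354762}
```

View pics/top0.png

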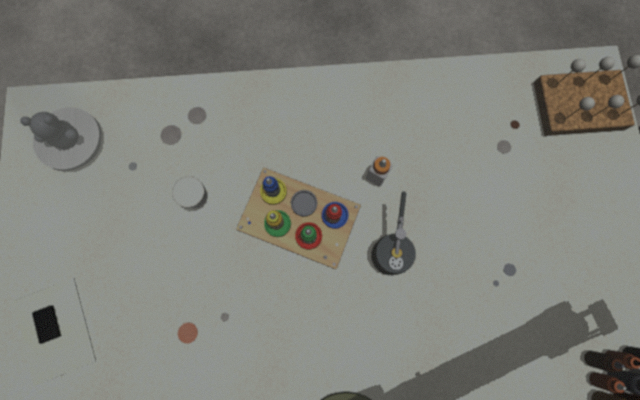

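View pics/scene0.png

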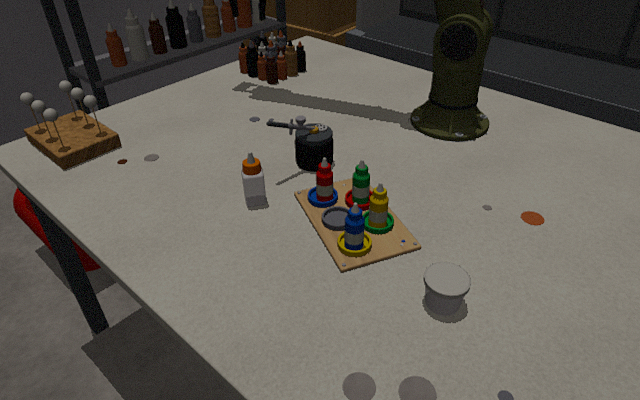

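Top view: the blue bottle is in the yellow cup (272,190), yellow in green (277,224), green in red (308,236) and red in blue (335,214). The spare cup is at (304,204) and the pot at (395,255), with the airbrush reaching to (403,193). The scene view agrees.

```bash
cat > h.py <<'E'
import numpy as np,cv2,pickle
from scipy.spatial.transform import Rotation as R
HUE={'red':(172,8),'yellow':(20,34),'green':(50,90),'blue':(105,130)}
def mask(img,c,s=110,v=40):
    h=cv2.cvtColor(img,cv2.COLOR_BGR2HSV); lo,hi=HUE[c]; H=h[...,0]
    m=((H>=lo)|(H<=hi)) if lo>hi else ((H>=lo)&(H<=hi))
    return (m&(h[...,1]>s)&(h[...,2]>v)).astype(np.uint8)
def ray(d,u,v):
    r=d["pose"][:3,:3]@np.array([(u-d["cx"])/d["fx"],(v-d["cy"])/d["fy"],1]); return d["pose"][:3,3],r
def plane(d,u,v,z):
    o,r=ray(d,u,v); return o+r*(z-o[2])/r[2]
def proj(d,p):
    q=d["pose"][:3,:3].T@(np.array(p)-d["pose"][:3,3]); return d["fx"]*q[0]/q[2]+d["cx"],d["fy"]*q[1]/q[2]+d["cy"]
def blobs(m,amin=15):
    n,l,st,c=cv2.connectedComponentsWithStats(m)
    return [(st[i],c[i],l==i) for i in range(1,n) if st[i][4]>=amin]
def move(st,target,yaw):
    """slide mm and rot for target xyz, yaw = world angle of tool x, tool down"""
    A=R.from_rotvec(st["tool_rot"]); x=np.array([np.cos(yaw),np.sin(yaw),0]); z=np.array([0,0,-1.])
    T=R.from_matrix(np.stack([x,np.cross(z,x),z],1))
    return (A.inv().apply(np.array(target)-st["position"])*1000).round(1),(A.inv()*T).as_rotvec().round(3)
E
python3 - <<'E'
from h import *
for n in("top","scene"):
    d=pickle.load(open(n+".pkl","rb"))
    for c in HUE:
        m=mask(d["color"],c)
        for st,ce,l in blobs(m):
            u0=(st[0]+st[2]/2-.5,st[1]+st[3]/2-.5)
            p=plane(d,*u0,.024)
            if .3<p[0]<.9 and abs(p[1])<.4: print(n,c,st.tolist(),ce.round(1),'z.024',p[:2].round(3),'z.09',plane(d,*ce,.09)[:2].round(3))
d=pickle.load(open("top.pkl","rb"))
for u,v in((304,204),(265,168),(360,205),(336,267),(237,230)): print(plane(d,u,v,.02 if u==304 else .01)[:2].round(3))
print(plane(d,395,267,.0),plane(d,403,193,.16), plane(d,382,160,.13))
c=cv2.resize(d["color"][150:290,225:425],None,fx=4,fy=4,interpolation=cv2.INTER_CUBIC);cv2.imwrite("pics/topc.png",c)
E
```

```text
top red [327, 204, 14, 16, 150] [333.5 212.1] z.024 [ 0.534 -0.015] z.09 [ 0.52  -0.011]
top red [295, 222, 27, 27, 307] [308.3 236.6] z.024 [0.479 0.053] z.09 [0.467 0.051]
top yellow [260, 179, 27, 25, 293] [274.5 194. ] z.024 [0.598 0.133] z.09 [0.574 0.124]
top yellow [266, 210, 16, 16, 165] [273.8 218.3] z.024 [0.53  0.135] z.09 [0.516 0.128]
top yellow [392, 249, 10, 8, 39] [395.8 253. ] z.024 [ 0.42 -0.16] z.09 [ 0.414 -0.146]
top green [265, 213, 25, 23, 203] [279.7 227. ] z.024 [0.513 0.128] z.09 [0.494 0.116]
top green [302, 227, 13, 14, 71] [309.  233.2] z.024 [0.483 0.053] z.09 [0.475 0.049]
top blue [264, 177, 13, 15, 113] [270.3 184.9] z.024 [0.616 0.14 ] z.09 [0.596 0.132]
top blue [323, 203, 25, 25, 198] [336.7 217.6] z.024 [ 0.524 -0.018] z.09 [ 0.506 -0.018]
scene red [316, 162, 17, 25, 297] [324.2 175. ] z.024 [ 0.469 -0.065] z.09 [0.544 0.004]
scene red [345, 189, 9, 18, 98] [349.1 198.6] z.024 [0.502 0.039] z.09 [0.574 0.096]
scene red [357, 190, 16, 21, 84] [365.4 202.9] z.024 [0.486 0.07 ] z.09 [0.563 0.129]
scene red [317, 193, 16, 8, 77] [324.6 197.5] z.024 [
[... 495 characters left out ...]
353, 196, 15, 8, 38] [360.  200.2] z.024 [0.491 0.061] z.09 [0.564 0.115]
scene green [363, 211, 6, 6, 16] [365.3 213.3] z.024 [0.522 0.101] z.09 [0.589 0.148]
scene green [364, 213, 30, 20, 169] [380.1 223.4] z.024 [0.528 0.139] z.09 [0.595 0.187]
scene blue [308, 187, 30, 21, 240] [320.8 198.6] z.024 [ 0.539 -0.006] z.09 [0.61  0.054]
scene blue [345, 207, 19, 28, 356] [354.3 222. ] z.024 [0.556 0.097] z.09 [0.623 0.149]
scene blue [345, 242, 18, 8, 85] [353.3 246.3] z.024 [0.616 0.144] z.09 [0.675 0.189]
[0.559 0.057]
[0.664 0.152]
[ 0.548 -0.084]
[ 0.397 -0.01 ]
[0.507 0.23 ]
[ 0.38652278 -0.15684314  0.        ] [ 0.53770997 -0.16283057  0.16      ] [ 0.62541911 -0.13066462  0.13      ]
```

View pics/topc.png

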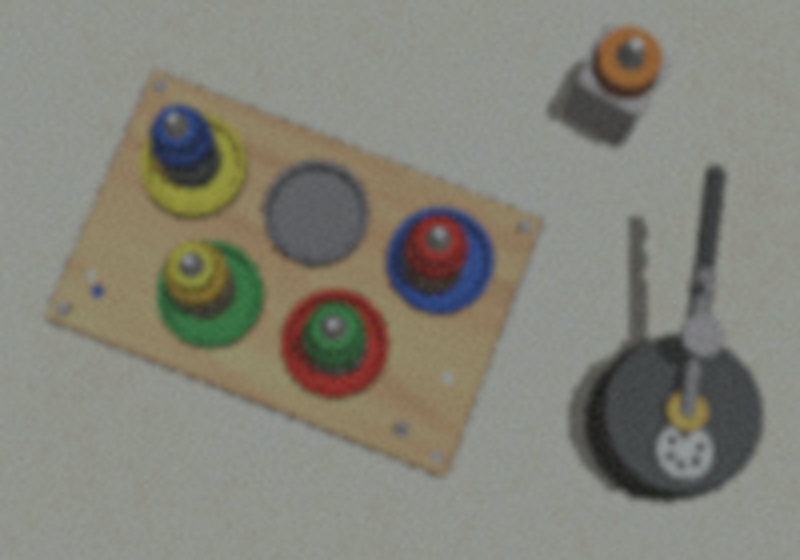

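The crop shows cup centres at Y(193,164), S(317,213), B(440,260), G(210,294) and R(334,343). Nozzle tips are at blue(177,118), yellow(190,260), green(333,325) and red(438,236).

```bash
python3 - <<'E'
from h import *
d=pickle.load(open("top.pkl","rb")); s=pickle.load(open("scene.pkl","rb"))
f=lambda x,y,z: plane(d,225+(x+.5)/4-.5,150+(y+.5)/4-.5,z)
C={k:f(*v,.022)[:2] for k,v in dict(Y=(193,164),S=(317,213),B=(440,260),G=(210,294),R=(334,343)).items()}
a=.084;L=dict(Y=(-a,0),S=(0,0),B=(a,0),G=(-a/2,-a*.866),R=(a/2,-a*.866))
P=np.array([L[k] for k in L]);Q=np.array([C[k] for k in L]);Pm,Qm=P.mean(0),Q.mean(0)
U,S_,V=np.linalg.svd((P-Pm).T@(Q-Qm));D=np.diag([1,np.sign(np.linalg.det(U@V))]);M=(U@D@V)
fit={k:(np.array(L[k])-Pm)@M+Qm for k in L}
for k in C: print(k,C[k].round(4),fit[k].round(4))
print('row dir deg',np.degrees(np.arctan2(*(fit['B']-fit['Y'])[::-1])))
for k,v in dict(blue=(177,118),yellow=(190,260),green=(333,325),red=(438,236)).items():
    p=f(*v,.116);print(k,p[:2].round(4),'scene px of tip',np.round(proj(s,p),1))
from bench import ctrl
print(move(ctrl.get_state(),[.53,.06,.33],np.radians(-17)))
E
```

```text
Y [0.5991 0.1336] [0.5991 0.1336]
S [0.5615 0.0575] [0.5622 0.0581]
B [ 0.5258 -0.017 ] [ 0.5254 -0.0174]
G [0.5152 0.1274] [0.5153 0.1277]
R [0.4788 0.0526] [0.4784 0.0522]
row dir deg -116.0034719033724
blue [0.6035 0.1324] scene px of tip [354.3 202.4]
yellow [0.5197 0.1292] scene px of tip [380.  182.4]
green [0.4766 0.051 ] scene px of tip [362.2 159.4]
red [ 0.5229 -0.0122] scene px of tip [325.2 157.7]
(array([ 523.4, -546.8,  -85.5]), array([-0.002,  0.001,  0.604]))
```

```bash
python3 - <<'E'
from h import *
from bench import ctrl
print(move(ctrl.get_state(),[.603,.132,.26],np.radians(124)))
E
```

```text
(array([ 614.8, -593.3,  -15.5]), array([-1.000e-03, -1.000e-03, -1.857e+00]))
```

Call:
{"method": "send_rows", "body": {"motion": [{"claw":0.4,"slide":[30,-29,-5]},{"claw":0.4,"slide":[64,-62,-10]},{"claw":0.4,"slide":[98,-95,-15]},{"claw":0.4,"slide":[132,-128,-15]},{"claw":0.4,"slide":[166,-161,-15]}]}}

```text
invalid input
```

Call:
{"method": "send_rows", "body": {"motion": [{"claw":0.4,"slide":[34,-33,0]},{"claw":0.4,"slide":[68,-66,0]},{"claw":0.4,"slide":[102,-99,0]},{"claw":0.4,"slide":[136,-132,0]},{"claw":0.4,"slide":[170,-165,0]}]}}

```text
invalid input
```

Call:
{"method": "send_rows", "body": {"motion": [{"claw":0.4,"slide":[34,-33,0]},{"claw":0.4,"slide":[68,-66,0]},{"claw":0.4,"slide":[102,-99,0]},{"claw":0.4,"slide":[136,-132,0]},{"claw":0.4,"slide":[170,-165,0]}]}}

```text
invalid input
```

Call:
{"method": "send_rows", "body": {"motion": [{"claw":0.4,"slide":[34,-33,0],"delta_rot":[0,0,-0.14]},{"claw":0.4,"slide":[68,-66,0],"delta_rot":[0,0,-0.28]},{"claw":0.4,"slide":[102,-99,0],"delta_rot":[0,0,-0.42]},{"claw":0.4,"slide":[108,-102,0],"delta_rot":[0,0,-0.56]},{"claw":0.4,"slide":[108,-102,0],"delta_rot":[0,0,-0.7]}]}}

```text
time: 0.6
position: [0.2705, -0.4874, 0.2446]
tool_rot: [-2.744, -1.53, -0.0]
ft_force: [-0.1, -1.0, 0.2]
grip_width: 0.713
grip_force: 0.0
```

Call:
{"method": "send_rows", "body": {"motion": [{"claw":0.4,"delta_rot":[0,0,-0.14],"slide":[0,0,0]},{"claw":0.4,"delta_rot":[0,0,-0.28],"slide":[0,0,0]},{"claw":0.4,"delta_rot":[0,0,-0.42],"slide":[0,0,0]},{"claw":0.4,"delta_rot":[0,0,-0.56],"slide":[0,0,0]},{"claw":0.4,"delta_rot":[0,0,-0.7],"slide":[0,0,0]}]}}

```text
time: 1.1
position: [0.2682, -0.4896, 0.2441]
tool_rot: [-2.058, -2.373, -0.0]
ft_force: [-0.3, 0.3, -0.6]
grip_width: 0.703
grip_force: 0.0
```

Call:
{"method": "send_rows", "body": {"motion": [{"claw":0.4,"delta_rot":[0,0,-0.14],"slide":[0,0,0]},{"claw":0.4,"delta_rot":[0,0,-0.28],"slide":[0,0,0]},{"claw":0.4,"delta_rot":[0,0,-0.42],"slide":[0,0,0]},{"claw":0.4,"delta_rot":[0,0,-0.45],"slide":[0,0,0]},{"claw":0.4,"delta_rot":[0,0,-0.457],"slide":[0,0,0]}]}}

```text
time: 1.6
position: [0.2683, -0.4896, 0.2443]
tool_rot: [-1.478, -2.772, -0.0]
ft_force: [-0.2, 0.5, -0.5]
grip_width: 0.698
grip_force: 0.0
```

```bash
cat > go.py <<'E'
import sys
from h import *
from bench import ctrl
s=ctrl.get_state(); t=list(map(float,sys.argv[1:4]))
print(round(s["time"],2),s["position"].round(4),s["joint_positions"].round(2),s["grip_width"].round(3),s["ft_force"].round(1)); print(move(s,t,np.radians(124)))
E
python3 go.py .6035 .1324 .079; python3 -c "
from bench import ctrl;import cv2,pickle
d=ctrl.get_image('wrist');cv2.imwrite('pics/w1.png',d['color']);pickle.dump(d,open('w1.pkl','wb'))"
```

```text
Traceback (most recent call last):
  File "go.py", line 5, in <module>
    print(round(s["time"],2),s["position"].round(4),s["joint_positions"].round(2),s["grip_width"].round(3),s["ft_force"].round(1)); print(move(s,t,np.radians(124)))
                                                                                  ^^^^^^^^^^^^^^^^^^^^^
AttributeError: 'float' object has no attribute 'round'
```

View pics/w1.png

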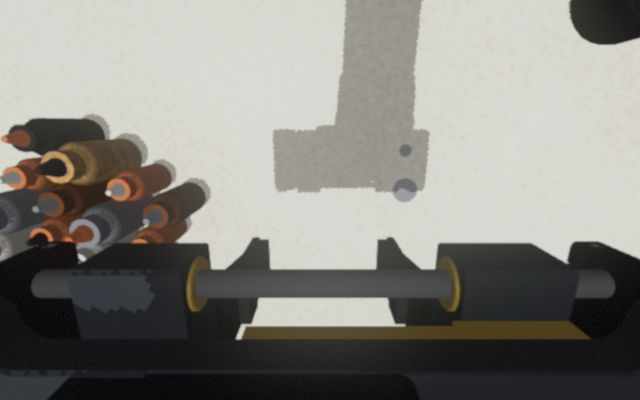

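The wrist view shows only the table and the rack at the left: the first three calls were refused because they had no delta_rot. I'll carry on from here.

```bash
sed -i 's/s\["grip_width"\].round(3)/round(s["grip_width"],3)/' go.py; python3 go.py .6035 .1324 .26
```

```text
1.65 [ 0.2683 -0.4897  0.2443] [ 1.28  0.14 -0.29  1.67  0.04  1.33  1.58] 0.703 [-0.1  0.9  0.2]
(array([329.7, 625. , -15.5]), array([-0.   , -0.   , -0.002]))
```

Call:
{"method": "send_rows", "body": {"motion": [{"claw":0.4,"slide":[22,42,-5],"delta_rot":[0,0,0]},{"claw":0.4,"slide":[44,84,-10],"delta_rot":[0,0,0]},{"claw":0.4,"slide":[66,126,-15],"delta_rot":[0,0,0]},{"claw":0.4,"slide":[88,168,-15],"delta_rot":[0,0,0]},{"claw":0.4,"slide":[110,210,-15],"delta_rot":[0,0,0]}]}}

```text
time: 2.15
position: [0.3818, -0.2795, 0.2599]
tool_rot: [1.478, 2.771, -0.001]
ft_force: [0.8, -0.4, -1.2]
grip_width: 0.699
grip_force: 0.0
```

Call:
{"method": "send_rows", "body": {"motion": [{"claw":0.4,"slide":[22,42,0],"delta_rot":[0,0,0]},{"claw":0.4,"slide":[44,84,0],"delta_rot":[0,0,0]},{"claw":0.4,"slide":[66,126,0],"delta_rot":[0,0,0]},{"claw":0.4,"slide":[88,168,0],"delta_rot":[0,0,0]},{"claw":0.4,"slide":[110,210,0],"delta_rot":[0,0,0]}]}}

```text
time: 2.65
position: [0.4943, -0.0709, 0.2598]
tool_rot: [1.478, 2.771, -0.001]
ft_force: [1.5, -0.2, -0.2]
grip_width: 0.699
grip_force: 0.0
```

Call:
{"method": "send_rows", "body": {"motion": [{"claw":0.4,"slide":[22,42,0],"delta_rot":[0,0,0]},{"claw":0.4,"slide":[44,84,0],"delta_rot":[0,0,0]},{"claw":0.4,"slide":[66,126,0],"delta_rot":[0,0,0]},{"claw":0.4,"slide":[88,168,0],"delta_rot":[0,0,0]},{"claw":0.4,"slide":[110,205,0],"delta_rot":[0,0,0]}]}}

```text
time: 3.15
position: [0.6033, 0.1348, 0.2592]
tool_rot: [-1.479, -2.772, -0.0]
ft_force: [0.7, -0.2, 0.8]
grip_width: 0.701
grip_force: 0.0
```

```bash
python3 go.py .6035 .1324 .079
```

```text
3.15 [0.6033 0.1348 0.2592] [ 0.43  0.37 -0.89  1.49  0.29  1.42  0.12] 0.701 [ 0.7 -0.2  0.8]
(array([ -2.2,  -1.2, 180.2]), array([ 0.   , -0.   , -0.003]))
```

Call:
{"method": "send_rows", "body": {"motion": [{"claw":0.4,"slide":[-2,-1,35],"delta_rot":[0,0,0]},{"claw":0.4,"slide":[-2,-1,70],"delta_rot":[0,0,0]},{"claw":0.4,"slide":[-2,-1,100],"delta_rot":[0,0,0]},{"claw":0.4,"slide":[-2,-1,125],"delta_rot":[0,0,0]},{"claw":0.4,"slide":[-2,-1,140],"delta_rot":[0,0,0]}]}}

```text
time: 3.65
position: [0.6015, 0.1304, 0.117]
tool_rot: [-1.477, -2.77, 0.003]
ft_force: [-0.4, 0.1, -0.1]
grip_width: 0.699
grip_force: 0.0
```

```bash
python3 go.py .6035 .1324 .079; python3 -c "
from bench import ctrl;import cv2,pickle,numpy as np
d=ctrl.get_image('wrist')['color'];e=ctrl.get_image('scene')['color'][120:280,250:450]
cv2.imwrite('pics/w2.png',np.hstack([cv2.resize(d,(400,250)),cv2.resize(e,(312,250))]))"
```

```text
3.65 [0.6015 0.1304 0.117 ] [ 0.4   0.47 -0.84  1.66  0.37  1.18  0.06] 0.699 [-0.4  0.1 -0.1]
(array([ 0.5,  2.9, 38. ]), array([-0.003, -0.001, -0.002]))
```

View pics/w2.png

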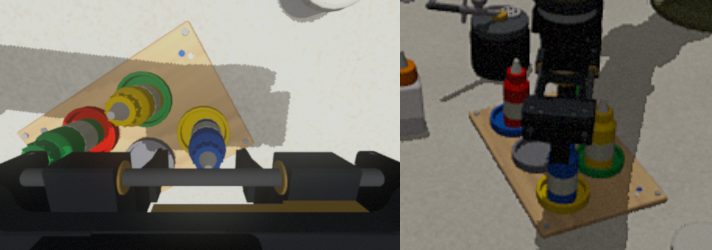

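Wrist view: the blue nozzle at (207,160) lies midway between the fingertips (160 and 245). I'll go down and grip.

Call:
{"method": "send_rows", "body": {"motion": [{"claw":0.4,"slide":[0,1,15],"delta_rot":[0,0,0]},{"claw":0.4,"slide":[0,2,28],"delta_rot":[0,0,0]},{"claw":0.4,"slide":[0,2,38],"delta_rot":[0,0,0]},{"claw":0.4,"slide":[0,2,38],"delta_rot":[0,0,0]},{"claw":0.0,"slide":[0,2,38],"delta_rot":[0,0,0]}], "grip_force": 15}}

```text
time: 4.25
position: [0.6043, 0.1321, 0.0815]
tool_rot: [-1.475, -2.773, 0.0]
ft_force: [0.1, -0.4, 0.2]
grip_width: 0.666
grip_force: 0.0
```

Call:
{"method": "send_rows", "body": {"motion": [{"claw":-0.4,"slide":[0,0,0],"delta_rot":[0,0,0]},{"claw":-0.4,"slide":[0,0,0],"delta_rot":[0,0,0]},{"claw":-0.4,"slide":[0,0,0],"delta_rot":[0,0,0]},{"claw":-0.4,"slide":[0,0,0],"delta_rot":[0,0,0]},{"claw":-0.4,"slide":[0,0,0],"delta_rot":[0,0,0]}], "grip_force": 15}}

```text
time: 4.75
position: [0.6047, 0.1322, 0.082]
tool_rot: [1.475, 2.773, 0.001]
ft_force: [0.7, 0.4, 2.3]
grip_width: 0.428
grip_force: 15.0
```

```bash
python3 go.py .6035 .1324 .079
```

```text
4.75 [0.6047 0.1322 0.082 ] [ 0.38  0.51 -0.82  1.69  0.41  1.12  0.04] 0.428 [0.7 0.4 2.3]
(array([ 0.8, -0.8,  3. ]), array([ 0.001,  0.   , -0.   ]))
```

Call:
{"method": "send_rows", "body": {"motion": [{"claw":-0.4,"slide":[0,0,-10],"delta_rot":[0,0,0]},{"claw":-0.4,"slide":[0,0,-40],"delta_rot":[0,0,0]},{"claw":-0.4,"slide":[0,0,-75],"delta_rot":[0,0,0]},{"claw":-0.4,"slide":[0,0,-110],"delta_rot":[0,0,0]},{"claw":-0.4,"slide":[0,0,-130],"delta_rot":[0,0,0]}]}}

```text
time: 5.25
position: [0.6049, 0.1326, 0.215]
tool_rot: [1.474, 2.771, 0.003]
ft_force: [-0.1, 0.4, -1.7]
grip_width: 0.428
grip_force: 15.0
```

Call:
{"method": "send_rows", "body": {"motion": [{"claw":-0.4,"slide":[-5,-10,0],"delta_rot":[0,0,0]},{"claw":-0.4,"slide":[-16,-32,0],"delta_rot":[0,0,0]},{"claw":-0.4,"slide":[-28,-56,0],"delta_rot":[0,0,0]},{"claw":-0.4,"slide":[-36,-72,0],"delta_rot":[0,0,0]},{"claw":-0.4,"slide":[-38,-76,0],"delta_rot":[0,0,0]}]}}

```text
time: 5.75
position: [0.5607, 0.0544, 0.2099]
tool_rot: [-1.48, -2.769, 0.006]
ft_force: [-0.4, -0.5, -0.9]
grip_width: 0.426
grip_force: 15.0
```

```bash
python3 go.py .562 .058 .082
```

```text
5.75 [0.5607 0.0544 0.2099] [ 0.62  0.26 -0.89  1.69  0.21  1.29  0.28] 0.426 [-0.4 -0.5 -0.9]
(array([  2.3,   3.7, 127.9]), array([-0.004,  0.   , -0.004]))
```

Call:
{"method": "send_rows", "body": {"motion": [{"claw":-0.4,"slide":[0,1,20],"delta_rot":[0,0,0]},{"claw":-0.4,"slide":[0,1,55],"delta_rot":[0,0,0]},{"claw":-0.4,"slide":[0,1,85],"delta_rot":[0,0,0]},{"claw":-0.4,"slide":[0,1,105],"delta_rot":[0,0,0]},{"claw":-0.4,"slide":[0,1,105],"delta_rot":[0,0,0]}]}}

```text
time: 6.25
position: [0.5603, 0.0585, 0.1028]
tool_rot: [-1.471, -2.768, 0.005]
ft_force: [-0.4, -0.3, -1.2]
grip_width: 0.43
grip_force: 15.0
```

```bash
python3 go.py .562 .058 .082
```

```text
6.25 [0.5603 0.0585 0.1028] [ 0.57  0.38 -0.85  1.8   0.31  1.11  0.21] 0.43 [-0.4 -0.3 -1.2]
(array([-1.5,  1.3, 20.8]), array([-0.006, -0.004,  0.   ]))
```

Call:
{"method": "send_rows", "body": {"motion": [{"claw":-0.4,"slide":[0,1,10],"delta_rot":[0,0,0]},{"claw":-0.4,"slide":[0,1,16],"delta_rot":[0,0,0]},{"claw":-0.4,"slide":[0,1,19],"delta_rot":[0,0,0]},{"claw":-0.4,"slide":[0,1,20],"delta_rot":[0,0,0]},{"claw":-0.4,"slide":[0,1,20],"delta_rot":[0,0,0]}]}}

```text
time: 6.75
position: [0.5643, 0.0592, 0.0869]
tool_rot: [1.475, 2.773, 0.0]
ft_force: [-0.3, -0.2, -0.9]
grip_width: 0.43
grip_force: 15.0
```

```bash
python3 go.py .562 .058 .082
```

```text
6.75 [0.5643 0.0592 0.0869] [ 0.55  0.4  -0.83  1.81  0.33  1.07  0.19] 0.43 [-0.3 -0.2 -0.9]
(array([ 0.3, -2.6,  4.9]), array([ 0.,  0., -0.]))
```

Call:
{"method": "send_rows", "body": {"motion": [{"claw":-0.4,"slide":[0,-1,2],"delta_rot":[0,0,0]},{"claw":-0.4,"slide":[0,-2,4],"delta_rot":[0,0,0]},{"claw":-0.4,"slide":[0,-2,5],"delta_rot":[0,0,0]},{"claw":-0.4,"slide":[0,-2,5],"delta_rot":[0,0,0]}]}}

```text
time: 7.15
position: [0.5625, 0.0578, 0.082]
tool_rot: [1.475, 2.773, -0.001]
ft_force: [-1.2, -1.0, 3.8]
grip_width: 0.429
grip_force: 15.0
```

```bash
python3 go.py .562 .058 .082
```

```text
7.15 [0.5625 0.0578 0.082 ] [ 0.55  0.4  -0.83  1.82  0.34  1.07  0.19] 0.429 [-1.2 -1.   3.8]
(array([ 0.4, -0.4, -0. ]), array([-0.   ,  0.001, -0.001]))
```

Call:
{"method": "send_rows", "body": {"motion": [{"claw":0.0,"slide":[0,0,0],"delta_rot":[0,0,0]},{"claw":0.4,"slide":[0,0,0],"delta_rot":[0,0,0]},{"claw":0.4,"slide":[0,0,0],"delta_rot":[0,0,0]},{"claw":0.4,"slide":[0,0,-15],"delta_rot":[0,0,0]},{"claw":0.4,"slide":[0,0,-45],"delta_rot":[0,0,0]}]}}

```text
time: 7.65
position: [0.5608, 0.0578, 0.1257]
tool_rot: [-1.473, -2.77, 0.003]
ft_force: [0.0, 0.2, 0.2]
grip_width: 0.683
grip_force: 0.0
```

Call:
{"method": "send_rows", "body": {"motion": [{"claw":0.4,"slide":[0,0,-40],"delta_rot":[0,0,0]},{"claw":0.4,"slide":[20,1,-65],"delta_rot":[0,0,0]},{"claw":0.4,"slide":[50,3,-70],"delta_rot":[0,0,0]},{"claw":0.4,"slide":[83,4,-70],"delta_rot":[0,0,0]},{"claw":0.4,"slide":[83,4,-70],"delta_rot":[0,0,0]}]}}

```text
time: 8.15
position: [0.5171, 0.1347, 0.1984]
tool_rot: [1.464, 2.779, 0.003]
ft_force: [0.5, 0.5, -0.3]
grip_width: 0.698
grip_force: 0.0
```

```bash
python3 go.py .5197 .1292 .082
```

```text
8.15 [0.5171 0.1347 0.1984] [ 0.55  0.2  -0.95  1.78  0.17  1.25  0.16] 0.698 [ 0.5  0.5 -0.3]
(array([ -6. ,  -1.2, 116.4]), array([ 0.002, -0.   ,  0.007]))
```

Call:
{"method": "send_rows", "body": {"motion": [{"claw":0.4,"slide":[-1,0,20],"delta_rot":[0,0,0]},{"claw":0.4,"slide":[-1,0,50],"delta_rot":[0,0,0]},{"claw":0.4,"slide":[-1,0,80],"delta_rot":[0,0,0]},{"claw":0.4,"slide":[-1,0,90],"delta_rot":[0,0,0]},{"claw":0.4,"slide":[-1,0,90],"delta_rot":[0,0,0]}]}}

```text
time: 8.65
position: [0.5192, 0.1279, 0.1058]
tool_rot: [-1.474, -2.772, 0.002]
ft_force: [0.2, -0.7, 0.3]
grip_width: 0.702
grip_force: 0.0
```

```bash
python3 go.py .5197 .1292 .082
```

```text
8.65 [0.5192 0.1279 0.1058] [ 0.5   0.32 -0.9   1.87  0.28  1.09  0.08] 0.702 [ 0.2 -0.7  0.3]
(array([ 0.8,  1.1, 23.8]), array([-0.002, -0.001, -0.   ]))
```

Call:
{"method": "send_rows", "body": {"motion": [{"claw":0.4,"slide":[0,1,12],"delta_rot":[0,0,0]},{"claw":0.4,"slide":[0,1,24],"delta_rot":[0,0,0]},{"claw":0.4,"slide":[0,1,24],"delta_rot":[0,0,0]},{"claw":0.4,"slide":[0,1,24],"delta_rot":[0,0,0]},{"claw":0.0,"slide":[0,1,24],"delta_rot":[0,0,0]}]}}

```text
time: 9.15
position: [0.5212, 0.129, 0.083]
tool_rot: [1.475, 2.773, 0.001]
ft_force: [0.5, -0.0, 0.7]
grip_width: 0.66
grip_force: 0.0
```

Call:
{"method": "send_rows", "body": {"motion": [{"claw":-0.4,"slide":[0,0,0],"delta_rot":[0,0,0]},{"claw":-0.4,"slide":[0,0,0],"delta_rot":[0,0,0]},{"claw":-0.4,"slide":[0,0,0],"delta_rot":[0,0,0]},{"claw":-0.4,"slide":[0,0,0],"delta_rot":[0,0,0]},{"claw":-0.4,"slide":[0,0,0],"delta_rot":[0,0,0]}], "grip_force": 15}}

```text
time: 9.65
position: [0.521, 0.1289, 0.0827]
tool_rot: [1.475, 2.773, 0.0]
ft_force: [0.1, 0.5, 1.4]
grip_width: 0.431
grip_force: 15.0
```

```bash
python3 go.py .5991 .1336 .082
```

```text
9.65 [0.521  0.1289 0.0827] [ 0.48  0.35 -0.89  1.89  0.31  1.05  0.06] 0.431 [0.1 0.5 1.4]
(array([-39.7,  67.4,   0.8]), array([ 0.,  0., -0.]))
```

Call:
{"method": "send_rows", "body": {"motion": [{"claw":-0.4,"slide":[0,0,-10],"delta_rot":[0,0,0]},{"claw":-0.4,"slide":[0,0,-40],"delta_rot":[0,0,0]},{"claw":-0.4,"slide":[0,0,-75],"delta_rot":[0,0,0]},{"claw":-0.4,"slide":[0,0,-110],"delta_rot":[0,0,0]},{"claw":-0.4,"slide":[0,0,-130],"delta_rot":[0,0,0]}]}}

```text
time: 10.15
position: [0.5215, 0.1295, 0.2158]
tool_rot: [1.473, 2.771, 0.003]
ft_force: [0.7, -0.8, -1.4]
grip_width: 0.436
grip_force: 15.0
```

Call:
{"method": "send_rows", "body": {"motion": [{"claw":-0.4,"slide":[-5,10,0],"delta_rot":[0,0,0]},{"claw":-0.4,"slide":[-18,31,0],"delta_rot":[0,0,0]},{"claw":-0.4,"slide":[-32,54,0],"delta_rot":[0,0,0]},{"claw":-0.4,"slide":[-38,64,0],"delta_rot":[0,0,0]},{"claw":-0.4,"slide":[-40,67,0],"delta_rot":[0,0,0]}]}}

```text
time: 10.65
position: [0.5991, 0.1332, 0.2123]
tool_rot: [-1.475, -2.772, -0.0]
ft_force: [-0.0, 0.2, -1.6]
grip_width: 0.432
grip_force: 15.0
```

Call:
{"method": "send_rows", "body": {"motion": [{"claw":-0.4,"slide":[0,0,20],"delta_rot":[0,0,0]},{"claw":-0.4,"slide":[0,0,55],"delta_rot":[0,0,0]},{"claw":-0.4,"slide":[0,0,85],"delta_rot":[0,0,0]},{"claw":-0.4,"slide":[0,0,108],"delta_rot":[0,0,0]},{"claw":-0.4,"slide":[0,0,110],"delta_rot":[0,0,0]}]}}

```text
time: 11.15
position: [0.5954, 0.1324, 0.0996]
tool_rot: [-1.472, -2.77, 0.007]
ft_force: [-0.9, 0.4, -1.5]
grip_width: 0.431
grip_force: 15.0
```

Call:
{"method": "send_rows", "body": {"motion": [{"claw":-0.4,"slide":[0,0,6],"delta_rot":[0,0,0]},{"claw":-0.4,"slide":[0,0,11],"delta_rot":[0,0,0]},{"claw":-0.4,"slide":[0,0,14],"delta_rot":[0,0,0]},{"claw":-0.4,"slide":[0,0,16],"delta_rot":[0,0,0]},{"claw":-0.4,"slide":[0,0,16],"delta_rot":[0,0,0]}]}}

```text
time: 11.65
position: [0.5988, 0.1331, 0.0868]
tool_rot: [1.475, 2.773, 0.0]
ft_force: [0.6, -1.1, -1.7]
grip_width: 0.429
grip_force: 15.0
```

```bash
python3 go.py .5991 .1336 .0827
```

```text
11.65 [0.5988 0.1331 0.0868] [ 0.4   0.51 -0.84  1.7   0.41  1.12  0.03] 0.429 [ 0.6 -1.1 -1.7]
(array([0.2, 0.5, 4.1]), array([ 0.,  0., -0.]))
```

Call:
{"method": "send_rows", "body": {"motion": [{"claw":-0.4,"slide":[0,0,2],"delta_rot":[0,0,0]},{"claw":-0.4,"slide":[0,0,4],"delta_rot":[0,0,0]},{"claw":-0.4,"slide":[0,0,5],"delta_rot":[0,0,0]},{"claw":-0.4,"slide":[0,0,5],"delta_rot":[0,0,0]}]}}

```text
time: 12.05
position: [0.5991, 0.1333, 0.0827]
tool_rot: [1.475, 2.773, 0.0]
ft_force: [-1.1, -1.5, 5.5]
grip_width: 0.432
grip_force: 15.0
```

Call:
{"method": "send_rows", "body": {"motion": [{"claw":0.0,"slide":[0,0,0],"delta_rot":[0,0,0]},{"claw":0.4,"slide":[0,0,0],"delta_rot":[0,0,0]},{"claw":0.4,"slide":[0,0,0],"delta_rot":[0,0,0]},{"claw":0.4,"slide":[0,0,-15],"delta_rot":[0,0,0]},{"claw":0.4,"slide":[0,0,-45],"delta_rot":[0,0,0]}]}}

```text
time: 12.55
position: [0.5971, 0.1325, 0.1254]
tool_rot: [-1.473, -2.77, 0.004]
ft_force: [0.2, 0.4, -0.7]
grip_width: 0.686
grip_force: 0.0
```

Call:
{"method": "send_rows", "body": {"motion": [{"claw":0.4,"slide":[0,0,-40],"delta_rot":[0,0,0]},{"claw":0.4,"slide":[0,-25,-70],"delta_rot":[0,0,0]},{"claw":0.4,"slide":[0,-70,-70],"delta_rot":[0,0,0]},{"claw":0.4,"slide":[0,-115,-70],"delta_rot":[0,0,0]},{"claw":0.4,"slide":[0,-147,-70],"delta_rot":[0,0,0]}]}}

```text
time: 13.05
position: [0.4749, 0.05, 0.1969]
tool_rot: [1.475, 2.773, -0.002]
ft_force: [-0.0, -0.5, 0.6]
grip_width: 0.703
grip_force: 0.0
```

Call:
{"method": "send_rows", "body": {"motion": [{"claw":0.4,"slide":[0,0,0],"delta_rot":[0,0,0]},{"claw":0.4,"slide":[0,0,30],"delta_rot":[0,0,0]},{"claw":0.4,"slide":[0,0,60],"delta_rot":[0,0,0]},{"claw":0.4,"slide":[0,0,85],"delta_rot":[0,0,0]},{"claw":0.4,"slide":[0,0,85],"delta_rot":[0,0,0]}]}}

```text
time: 13.55
position: [0.475, 0.0517, 0.1094]
tool_rot: [-1.471, -2.77, 0.002]
ft_force: [-0.6, -0.3, 0.4]
grip_width: 0.701
grip_force: 0.0
```

```bash
python3 go.py .4766 .051 .082;  python3 -c "
from bench import ctrl;import cv2,pickle,numpy as np
d=ctrl.get_image('wrist')['color'];e=ctrl.get_image('scene')['color'][120:280,250:450]
cv2.imwrite('pics/w3.png',np.hstack([cv2.resize(d,(400,250)),cv2.resize(e,(312,250))]))"
```

```text
13.55 [0.475  0.0517 0.1094] [ 0.74  0.16 -0.95  2.    0.15  1.06  0.31] 0.701 [-0.6 -0.3  0.4]
(array([-1.5,  1. , 27.4]), array([-0.003, -0.004,  0.001]))
```

View pics/w3.png

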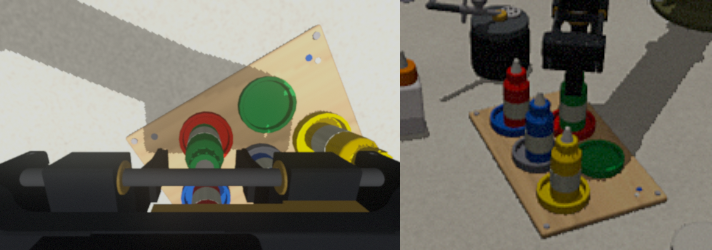

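Yellow stands in the yellow cup (566,175 in the scene part) and blue in the spare cup. Green (203,160) is between the fingers.

Call:
{"method": "send_rows", "body": {"motion": [{"claw":0.4,"slide":[0,0,14],"delta_rot":[0,0,0]},{"claw":0.4,"slide":[0,0,27],"delta_rot":[0,0,0]},{"claw":0.4,"slide":[0,0,27],"delta_rot":[0,0,0]},{"claw":0.4,"slide":[0,0,27],"delta_rot":[0,0,0]},{"claw":0.0,"slide":[0,0,27],"delta_rot":[0,0,0]}]}}

```text
time: 14.15
position: [0.4771, 0.0511, 0.0848]
tool_rot: [1.475, 2.773, 0.0]
ft_force: [-0.0, -0.2, -0.4]
grip_width: 0.663
grip_force: 0.0
```

Call:
{"method": "send_rows", "body": {"motion": [{"claw":-0.4,"slide":[0,0,0],"delta_rot":[0,0,0]},{"claw":-0.4,"slide":[0,0,0],"delta_rot":[0,0,0]},{"claw":-0.4,"slide":[0,0,0],"delta_rot":[0,0,0]},{"claw":-0.4,"slide":[0,0,0],"delta_rot":[0,0,0]},{"claw":-0.4,"slide":[0,0,0],"delta_rot":[0,0,0]}], "grip_force": 15}}

```text
time: 14.65
position: [0.477, 0.051, 0.0847]
tool_rot: [1.475, 2.773, 0.0]
ft_force: [-0.3, 0.5, 1.0]
grip_width: 0.428
grip_force: 15.0
```

```bash
python3 go.py .5153 .1277 .082
```

```text
14.65 [0.477  0.051  0.0847] [ 0.71  0.21 -0.94  2.02  0.2   1.01  0.27] 0.428 [-0.3  0.5  1. ]
(array([42.3, 74.6,  2.7]), array([ 0.,  0., -0.]))
```

Call:
{"method": "send_rows", "body": {"motion": [{"claw":-0.4,"slide":[0,0,-10],"delta_rot":[0,0,0]},{"claw":-0.4,"slide":[0,0,-40],"delta_rot":[0,0,0]},{"claw":-0.4,"slide":[0,0,-75],"delta_rot":[0,0,0]},{"claw":-0.4,"slide":[0,0,-110],"delta_rot":[0,0,0]},{"claw":-0.4,"slide":[0,0,-130],"delta_rot":[0,0,0]}]}}

```text
time: 15.15
position: [0.4777, 0.0515, 0.2177]
tool_rot: [1.473, 2.771, 0.002]
ft_force: [0.7, -0.6, 0.0]
grip_width: 0.43
grip_force: 15.0
```

Call:
{"method": "send_rows", "body": {"motion": [{"claw":-0.4,"slide":[5,10,0],"delta_rot":[0,0,0]},{"claw":-0.4,"slide":[17,31,0],"delta_rot":[0,0,0]},{"claw":-0.4,"slide":[31,55,0],"delta_rot":[0,0,0]},{"claw":-0.4,"slide":[40,71,0],"delta_rot":[0,0,0]},{"claw":-0.4,"slide":[42,75,0],"delta_rot":[0,0,0]}]}}

```text
time: 15.65
position: [0.5156, 0.1302, 0.2151]
tool_rot: [-1.47, -2.775, -0.003]
ft_force: [-0.1, -0.3, -0.5]
grip_width: 0.429
grip_force: 15.0
```

Call:
{"method": "send_rows", "body": {"motion": [{"claw":-0.4,"slide":[0,0,20],"delta_rot":[0,0,0]},{"claw":-0.4,"slide":[0,0,55],"delta_rot":[0,0,0]},{"claw":-0.4,"slide":[0,0,85],"delta_rot":[0,0,0]},{"claw":-0.4,"slide":[0,0,108],"delta_rot":[0,0,0]},{"claw":-0.4,"slide":[0,0,110],"delta_rot":[0,0,0]}]}}

```text
time: 16.15
position: [0.5131, 0.1259, 0.1019]
tool_rot: [-1.474, -2.769, 0.006]
ft_force: [0.7, 0.1, 0.4]
grip_width: 0.433
grip_force: 15.0
```

Call:
{"method": "send_rows", "body": {"motion": [{"claw":-0.4,"slide":[0,0,6],"delta_rot":[0,0,0]},{"claw":-0.4,"slide":[0,0,11],"delta_rot":[0,0,0]},{"claw":-0.4,"slide":[0,0,14],"delta_rot":[0,0,0]},{"claw":-0.4,"slide":[0,0,16],"delta_rot":[0,0,0]},{"claw":-0.4,"slide":[0,0,16],"delta_rot":[0,0,0]}]}}

```text
time: 16.65
position: [0.5157, 0.1277, 0.0887]
tool_rot: [1.475, 2.773, 0.0]
ft_force: [0.5, 0.2, -0.9]
grip_width: 0.427
grip_force: 15.0
```

```bash
python3 go.py .5153 .1277 .0847; python3 go.py .5229 -.0122 .0847|tail -1
```

```text
16.65 [0.5157 0.1277 0.0887] [ 0.55  0.35 -0.96  1.9   0.33  1.06  0.04] 0.427 [ 0.5  0.2 -0.9]
(array([ 0.2, -0.3,  4. ]), array([ 0.,  0., -0.]))
(array([-120. ,  -72.2,    4.1]), array([ 0.,  0., -0.]))
```

Call:
{"method": "send_rows", "body": {"motion": [{"claw":-0.4,"slide":[0,0,2],"delta_rot":[0,0,0]},{"claw":-0.4,"slide":[0,0,4],"delta_rot":[0,0,0]},{"claw":-0.4,"slide":[0,0,5],"delta_rot":[0,0,0]},{"claw":-0.4,"slide":[0,0,5],"delta_rot":[0,0,0]}]}}

```text
time: 17.05
position: [0.5161, 0.1278, 0.0846]
tool_rot: [1.475, 2.773, -0.0]
ft_force: [-1.5, -1.5, 6.4]
grip_width: 0.43
grip_force: 15.0
```

Call:
{"method": "send_rows", "body": {"motion": [{"claw":0.0,"slide":[0,0,0],"delta_rot":[0,0,0]},{"claw":0.4,"slide":[0,0,0],"delta_rot":[0,0,0]},{"claw":0.4,"slide":[0,0,0],"delta_rot":[0,0,0]},{"claw":0.4,"slide":[0,0,-15],"delta_rot":[0,0,0]},{"claw":0.4,"slide":[0,0,-45],"delta_rot":[0,0,0]}]}}

```text
time: 17.55
position: [0.5138, 0.1273, 0.1278]
tool_rot: [-1.473, -2.77, 0.003]
ft_force: [0.6, 0.0, 0.1]
grip_width: 0.682
grip_force: 0.0
```

Call:
{"method": "send_rows", "body": {"motion": [{"claw":0.4,"slide":[0,0,-40],"delta_rot":[0,0,0]},{"claw":0.4,"slide":[-20,-12,-70],"delta_rot":[0,0,0]},{"claw":0.4,"slide":[-58,-35,-70],"delta_rot":[0,0,0]},{"claw":0.4,"slide":[-95,-57,-70],"delta_rot":[0,0,0]},{"claw":0.4,"slide":[-120,-72,-70],"delta_rot":[0,0,0]}]}}

```text
time: 18.05
position: [0.5231, -0.0155, 0.1999]
tool_rot: [1.478, 2.77, -0.002]
ft_force: [1.0, -0.8, -0.4]
grip_width: 0.704
grip_force: 0.0
```

Call:
{"method": "send_rows", "body": {"motion": [{"claw":0.4,"slide":[0,0,0],"delta_rot":[0,0,0]},{"claw":0.4,"slide":[0,0,30],"delta_rot":[0,0,0]},{"claw":0.4,"slide":[0,0,60],"delta_rot":[0,0,0]},{"claw":0.4,"slide":[0,0,85],"delta_rot":[0,0,0]},{"claw":0.4,"slide":[0,0,85],"delta_rot":[0,0,0]}]}}

```text
time: 18.55
position: [0.5204, -0.0111, 0.1112]
tool_rot: [-1.471, -2.77, 0.002]
ft_force: [-0.9, -0.6, -0.6]
grip_width: 0.704
grip_force: 0.0
```

```bash
python3 go.py .5229 -.0122 .083;  python3 -c "
from bench import ctrl;import cv2,pickle,numpy as np
d=ctrl.get_image('wrist')['color'];e=ctrl.get_image('scene')['color'][120:280,250:450]
cv2.imwrite('pics/w4.png',np.hstack([cv2.resize(d,(400,250)),cv2.resize(e,(312,250))]))"
```

```text
18.55 [ 0.5204 -0.0111  0.1112] [ 0.8   0.28 -0.93  1.9   0.25  1.09  0.37] 0.704 [-0.9 -0.6 -0.6]
(array([-2.4,  1.6, 28.2]), array([-0.004, -0.004,  0.001]))
```

View pics/w4.png

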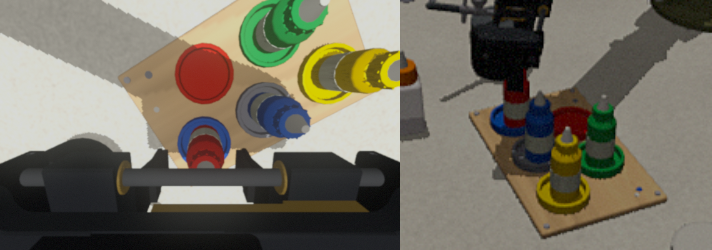

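Green stands in the green cup and red (203,160) is between the fingers. I'll grip red and move it to the red cup.

Call:
{"method": "send_rows", "body": {"motion": [{"claw":0.4,"slide":[0,0,14],"delta_rot":[0,0,0]},{"claw":0.4,"slide":[0,0,28],"delta_rot":[0,0,0]},{"claw":0.4,"slide":[0,0,28],"delta_rot":[0,0,0]},{"claw":0.4,"slide":[0,0,28],"delta_rot":[0,0,0]},{"claw":0.0,"slide":[0,0,28],"delta_rot":[0,0,0]}]}}

```text
time: 19.15
position: [0.5232, -0.0119, 0.0859]
tool_rot: [1.475, 2.773, 0.0]
ft_force: [0.4, 0.8, 0.2]
grip_width: 0.667
grip_force: 0.0
```

Call:
{"method": "send_rows", "body": {"motion": [{"claw":-0.4,"slide":[0,0,0],"delta_rot":[0,0,0]},{"claw":-0.4,"slide":[0,0,0],"delta_rot":[0,0,0]},{"claw":-0.4,"slide":[0,0,0],"delta_rot":[0,0,0]},{"claw":-0.4,"slide":[0,0,0],"delta_rot":[0,0,0]},{"claw":-0.4,"slide":[0,0,0],"delta_rot":[0,0,0]}], "grip_force": 15}}

```text
time: 19.65
position: [0.5231, -0.0121, 0.0857]
tool_rot: [1.475, 2.773, 0.0]
ft_force: [0.2, 0.2, 0.6]
grip_width: 0.425
grip_force: 15.0
```

```bash
python3 go.py .4784 .0522 .083
```

```text
19.65 [ 0.5231 -0.0121  0.0857] [ 0.78  0.32 -0.91  1.92  0.29  1.04  0.34] 0.425 [0.2 0.2 0.6]
(array([78.3, -1.2,  2.7]), array([ 0.,  0., -0.]))
```

Call:
{"method": "send_rows", "body": {"motion": [{"claw":-0.4,"slide":[0,0,-10],"delta_rot":[0,0,0]},{"claw":-0.4,"slide":[0,0,-40],"delta_rot":[0,0,0]},{"claw":-0.4,"slide":[0,0,-75],"delta_rot":[0,0,0]},{"claw":-0.4,"slide":[0,0,-110],"delta_rot":[0,0,0]},{"claw":-0.4,"slide":[0,0,-130],"delta_rot":[0,0,0]}]}}

```text
time: 20.15
position: [0.5238, -0.0116, 0.2188]
tool_rot: [1.473, 2.771, 0.001]
ft_force: [-0.1, -0.2, -0.9]
grip_width: 0.432
grip_force: 15.0
```

Call:
{"method": "send_rows", "body": {"motion": [{"claw":-0.4,"slide":[10,0,0],"delta_rot":[0,0,0]},{"claw":-0.4,"slide":[34,0,0],"delta_rot":[0,0,0]},{"claw":-0.4,"slide":[60,-1,0],"delta_rot":[0,0,0]},{"claw":-0.4,"slide":[75,-1,0],"delta_rot":[0,0,0]},{"claw":-0.4,"slide":[78,-1,0],"delta_rot":[0,0,0]}]}}

```text
time: 20.65
position: [0.477, 0.0538, 0.215]
tool_rot: [-1.471, -2.776, 0.003]
ft_force: [0.2, -0.0, -1.2]
grip_width: 0.427
grip_force: 15.0
```

Call:
{"method": "send_rows", "body": {"motion": [{"claw":-0.4,"slide":[0,0,20],"delta_rot":[0,0,0]},{"claw":-0.4,"slide":[0,0,55],"delta_rot":[0,0,0]},{"claw":-0.4,"slide":[0,0,85],"delta_rot":[0,0,0]},{"claw":-0.4,"slide":[0,0,108],"delta_rot":[0,0,0]},{"claw":-0.4,"slide":[0,0,110],"delta_rot":[0,0,0]}]}}

```text
time: 21.15
position: [0.4762, 0.0511, 0.1024]
tool_rot: [-1.473, -2.768, 0.003]
ft_force: [-0.9, 0.4, -0.4]
grip_width: 0.429
grip_force: 15.0
```

Call:
{"method": "send_rows", "body": {"motion": [{"claw":-0.4,"slide":[0,0,6],"delta_rot":[0,0,0]},{"claw":-0.4,"slide":[0,0,11],"delta_rot":[0,0,0]},{"claw":-0.4,"slide":[0,0,14],"delta_rot":[0,0,0]},{"claw":-0.4,"slide":[0,0,16],"delta_rot":[0,0,0]},{"claw":-0.4,"slide":[0,0,16],"delta_rot":[0,0,0]}]}}

```text
time: 21.65
position: [0.4786, 0.052, 0.0897]
tool_rot: [1.475, 2.773, -0.0]
ft_force: [-0.5, -0.2, -0.4]
grip_width: 0.43
grip_force: 15.0
```

```bash
python3 go.py .4784 .0522 .0857; python3 go.py .5625 .058 .083|tail -1
```

```text
21.65 [0.4786 0.052  0.0897] [ 0.77  0.22 -1.    2.01  0.22  1.02  0.25] 0.43 [-0.5 -0.2 -0.4]
(array([ 0.3, -0. ,  4. ]), array([ 0.   ,  0.001, -0.   ]))
(array([-41.9,  73. ,   6.8]), array([ 0.   ,  0.001, -0.   ]))
```

Call:
{"method": "send_rows", "body": {"motion": [{"claw":-0.4,"slide":[0,0,2],"delta_rot":[0,0,0]},{"claw":-0.4,"slide":[0,0,4],"delta_rot":[0,0,0]},{"claw":-0.4,"slide":[0,0,5],"delta_rot":[0,0,0]},{"claw":-0.4,"slide":[0,0,5],"delta_rot":[0,0,0]}]}}

```text
time: 22.05
position: [0.4792, 0.0521, 0.0855]
tool_rot: [1.475, 2.773, -0.0]
ft_force: [-1.6, -0.7, 7.6]
grip_width: 0.434
grip_force: 15.0
```

Call:
{"method": "send_rows", "body": {"motion": [{"claw":0.0,"slide":[0,0,0],"delta_rot":[0,0,0]},{"claw":0.4,"slide":[0,0,0],"delta_rot":[0,0,0]},{"claw":0.4,"slide":[0,0,0],"delta_rot":[0,0,0]},{"claw":0.4,"slide":[0,0,-15],"delta_rot":[0,0,0]},{"claw":0.4,"slide":[0,0,-45],"delta_rot":[0,0,0]}]}}

```text
time: 22.55
position: [0.4767, 0.0521, 0.129]
tool_rot: [-1.473, -2.77, 0.002]
ft_force: [0.3, -0.3, 1.2]
grip_width: 0.686
grip_force: 0.0
```

Call:
{"method": "send_rows", "body": {"motion": [{"claw":0.4,"slide":[0,0,-40],"delta_rot":[0,0,0]},{"claw":0.4,"slide":[-8,13,-70],"delta_rot":[0,0,0]},{"claw":0.4,"slide":[-25,44,-70],"delta_rot":[0,0,0]},{"claw":0.4,"slide":[-38,66,-70],"delta_rot":[0,0,0]},{"claw":0.4,"slide":[-42,73,-70],"delta_rot":[0,0,0]}]}}

```text
time: 23.05
position: [0.5645, 0.0579, 0.2004]
tool_rot: [1.476, 2.773, 0.004]
ft_force: [-1.0, -0.8, -1.2]
grip_width: 0.7
grip_force: 0.0
```

Call:
{"method": "send_rows", "body": {"motion": [{"claw":0.4,"slide":[0,0,0],"delta_rot":[0,0,0]},{"claw":0.4,"slide":[0,0,30],"delta_rot":[0,0,0]},{"claw":0.4,"slide":[0,0,60],"delta_rot":[0,0,0]},{"claw":0.4,"slide":[0,0,85],"delta_rot":[0,0,0]},{"claw":0.4,"slide":[0,0,85],"delta_rot":[0,0,0]}]}}

```text
time: 23.55
position: [0.5585, 0.0574, 0.1117]
tool_rot: [-1.472, -2.769, 0.007]
ft_force: [-0.1, -0.4, -0.3]
grip_width: 0.704
grip_force: 0.0
```

```bash
python3 go.py .5625 .058 .083;  python3 -c "
from bench import ctrl;import cv2,pickle,numpy as np
d=ctrl.get_image('wrist')['color'];e=ctrl.get_image('scene')['color'][120:280,250:450]
cv2.imwrite('pics/w5.png',np.hstack([cv2.resize(d,(400,250)),cv2.resize(e,(312,250))]))"
```

```text
23.55 [0.5585 0.0574 0.1117] [ 0.66  0.4  -0.97  1.8   0.36  1.14  0.17] 0.704 [-0.1 -0.4 -0.3]
(array([-1.8,  3.8, 28.7]), array([-0.007, -0.003,  0.   ]))
```

View pics/w5.png

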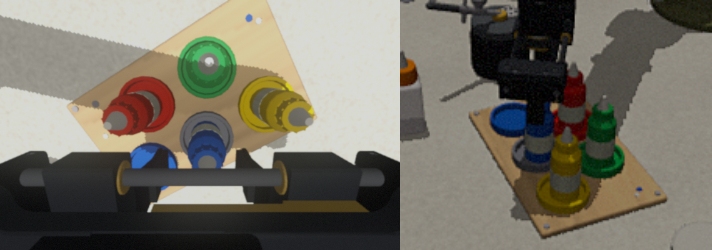

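Red stands in the red cup, and blue (206,160) is centred between the fingers. This is the last transfer.

Call:
{"method": "send_rows", "body": {"motion": [{"claw":0.4,"slide":[0,0,14],"delta_rot":[0,0,0]},{"claw":0.4,"slide":[0,0,28],"delta_rot":[0,0,0]},{"claw":0.4,"slide":[0,0,28],"delta_rot":[0,0,0]},{"claw":0.4,"slide":[0,0,28],"delta_rot":[0,0,0]},{"claw":0.0,"slide":[0,0,28],"delta_rot":[0,0,0]}]}}

```text
time: 24.15
position: [0.5627, 0.0582, 0.0868]
tool_rot: [1.475, 2.773, 0.001]
ft_force: [0.0, 0.1, -0.1]
grip_width: 0.663
grip_force: 0.0
```

Call:
{"method": "send_rows", "body": {"motion": [{"claw":-0.4,"slide":[0,0,0],"delta_rot":[0,0,0]},{"claw":-0.4,"slide":[0,0,0],"delta_rot":[0,0,0]},{"claw":-0.4,"slide":[0,0,0],"delta_rot":[0,0,0]},{"claw":-0.4,"slide":[0,0,0],"delta_rot":[0,0,0]},{"claw":-0.4,"slide":[0,0,0],"delta_rot":[0,0,0]}], "grip_force": 15}}

```text
time: 24.65
position: [0.5627, 0.0581, 0.0868]
tool_rot: [1.475, 2.773, 0.0]
ft_force: [0.9, 0.7, 0.0]
grip_width: 0.426
grip_force: 15.0
```

```bash
python3 go.py .5254 -.0174 .083
```

```text
24.65 [0.5627 0.0581 0.0868] [ 0.64  0.44 -0.95  1.82  0.4   1.09  0.14] 0.426 [0.9 0.7 0. ]
(array([-41.8, -73.1,   3.7]), array([ 0.,  0., -0.]))
```

Call:
{"method": "send_rows", "body": {"motion": [{"claw":-0.4,"slide":[0,0,-10],"delta_rot":[0,0,0]},{"claw":-0.4,"slide":[0,0,-40],"delta_rot":[0,0,0]},{"claw":-0.4,"slide":[0,0,-75],"delta_rot":[0,0,0]},{"claw":-0.4,"slide":[0,0,-110],"delta_rot":[0,0,0]},{"claw":-0.4,"slide":[0,0,-130],"delta_rot":[0,0,0]}]}}

```text
time: 25.15
position: [0.5632, 0.0586, 0.2199]
tool_rot: [1.473, 2.771, 0.002]
ft_force: [0.6, 0.6, -2.1]
grip_width: 0.429
grip_force: 15.0
```

Call:
{"method": "send_rows", "body": {"motion": [{"claw":-0.4,"slide":[-5,-10,0],"delta_rot":[0,0,0]},{"claw":-0.4,"slide":[-17,-31,0],"delta_rot":[0,0,0]},{"claw":-0.4,"slide":[-31,-55,0],"delta_rot":[0,0,0]},{"claw":-0.4,"slide":[-40,-70,0],"delta_rot":[0,0,0]},{"claw":-0.4,"slide":[-42,-73,0],"delta_rot":[0,0,0]}]}}

```text
time: 25.65
position: [0.5235, -0.0211, 0.2151]
tool_rot: [-1.481, -2.768, 0.005]
ft_force: [0.1, -0.5, -1.3]
grip_width: 0.427
grip_force: 15.0
```

Call:
{"method": "send_rows", "body": {"motion": [{"claw":-0.4,"slide":[0,0,20],"delta_rot":[0,0,0]},{"claw":-0.4,"slide":[0,0,55],"delta_rot":[0,0,0]},{"claw":-0.4,"slide":[0,0,85],"delta_rot":[0,0,0]},{"claw":-0.4,"slide":[0,0,108],"delta_rot":[0,0,0]},{"claw":-0.4,"slide":[0,0,110],"delta_rot":[0,0,0]}]}}

```text
time: 26.15
position: [0.5224, -0.0169, 0.1031]
tool_rot: [-1.471, -2.768, 0.002]
ft_force: [-1.1, 0.2, -0.6]
grip_width: 0.424
grip_force: 15.0
```

Call:
{"method": "send_rows", "body": {"motion": [{"claw":-0.4,"slide":[0,0,6],"delta_rot":[0,0,0]},{"claw":-0.4,"slide":[0,0,11],"delta_rot":[0,0,0]},{"claw":-0.4,"slide":[0,0,14],"delta_rot":[0,0,0]},{"claw":-0.4,"slide":[0,0,16],"delta_rot":[0,0,0]},{"claw":-0.4,"slide":[0,0,16],"delta_rot":[0,0,0]}]}}

```text
time: 26.65
position: [0.5255, -0.0177, 0.0908]
tool_rot: [1.475, 2.773, -0.0]
ft_force: [0.3, -0.4, -1.2]
grip_width: 0.428
grip_force: 15.0
```

```bash
python3 go.py .5254 -.0174 .0868
```

```text
26.65 [ 0.5255 -0.0177  0.0908] [ 0.83  0.34 -0.97  1.91  0.32  1.06  0.33] 0.428 [ 0.3 -0.4 -1.2]
(array([0.3, 0. , 4. ]), array([ 0.   ,  0.   , -0.001]))
```

Call:
{"method": "send_rows", "body": {"motion": [{"claw":-0.4,"slide":[0,0,2],"delta_rot":[0,0,0]},{"claw":-0.4,"slide":[0,0,4],"delta_rot":[0,0,0]},{"claw":-0.4,"slide":[0,0,5],"delta_rot":[0,0,0]},{"claw":-0.4,"slide":[0,0,5],"delta_rot":[0,0,0]}]}}

```text
time: 27.05
position: [0.5259, -0.0177, 0.0866]
tool_rot: [1.475, 2.773, -0.001]
ft_force: [-1.6, -0.3, 7.2]
grip_width: 0.429
grip_force: 15.0
```

Call:
{"method": "send_rows", "body": {"motion": [{"claw":0.0,"slide":[0,0,0],"delta_rot":[0,0,0]},{"claw":0.4,"slide":[0,0,0],"delta_rot":[0,0,0]},{"claw":0.4,"slide":[0,0,0],"delta_rot":[0,0,0]},{"claw":0.4,"slide":[0,0,-15],"delta_rot":[0,0,0]},{"claw":0.4,"slide":[0,0,-45],"delta_rot":[0,0,0]}]}}

```text
time: 27.55
position: [0.5237, -0.0175, 0.1299]
tool_rot: [-1.473, -2.77, 0.001]
ft_force: [0.2, -0.3, 0.4]
grip_width: 0.684
grip_force: 0.0
```

Call:
{"method": "send_rows", "body": {"motion": [{"claw":0.4,"slide":[0,0,-40],"delta_rot":[0,0,0]},{"claw":0.4,"slide":[0,0,-80],"delta_rot":[0,0,0]},{"claw":0.4,"slide":[0,0,-120],"delta_rot":[0,0,0]},{"claw":0.4,"slide":[0,0,-150],"delta_rot":[0,0,0]},{"claw":0.4,"slide":[0,0,-150],"delta_rot":[0,0,0]}]}}

```text
time: 28.05
position: [0.5278, -0.0168, 0.2859]
tool_rot: [1.471, 2.767, 0.003]
ft_force: [0.7, 0.6, -0.1]
grip_width: 0.702
grip_force: 0.0
```

```bash
python3 -c "
from bench import ctrl;import cv2,pickle,numpy as np
d=ctrl.get_image('wrist')['color'];e=ctrl.get_image('scene')['color'][90:290,220:470]
cv2.imwrite('pics/w6.png',np.hstack([cv2.resize(d,(400,320)),cv2.resize(e,(400,320))]))"
```

```text
(no output)
```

View pics/w6.png

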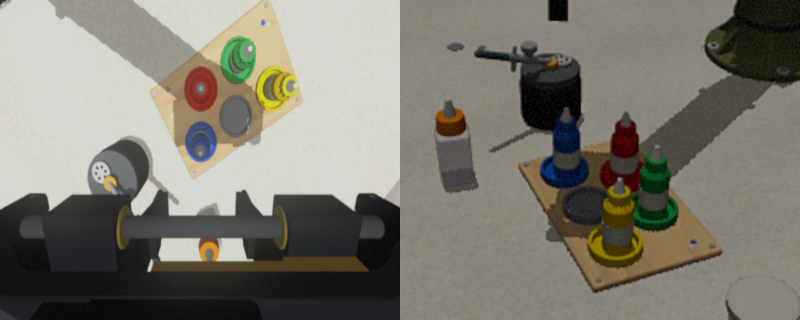

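All four bottles stand upright in their own cups: blue (565,150), red (623,150), green (655,190) and yellow (617,225). The spare cup is empty and the pot has not moved.

```bash
python3 -c "
from bench import ctrl
print(ctrl.close_job())"
```

```text
the job is handed in; nothing more can be done
None
```

All four bottles stand upright in the cups of their own colours, the grey cup is empty again, the cleaning pot was not moved, and the job was handed in after about 28 s of robot time.

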